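# Swap the check pieces for the working vessels after the instrument check

### The arm

A 6-joint arm with a two-finger parallel gripper is mounted at the origin on the work surface. World frame = base frame: x ahead of the robot, y to its left, z up, the work surface at z = 0. Lengths are in m, angles in rad, forces in N, time in s.
With the tool pointing down it reaches from about 0.25 to 0.775 m from the base axis. Payload 4 kg.
Tool frame: the origin (TCP) lies midway between the tips of the shut fingers; the grasp point (between the pads) lies 19 mm behind it; z points along the fingers, x is the direction in which the jaws open and shut, and the axes are right-handed (so a half turn about z gives the same grasp; the last joint's range is limited). The gripper opens to 94 mm and grips with 3 to 60 N. Pads are 16 mm wide; open, the fingers measure 119 mm over their backs; the gripper's body (75 mm by 177 mm) begins 78 mm behind the grasp point.
Start: joints at [1.088, 0.087, 1.371, -0, 1.684, -0.103], TCP at [0.204, 0.511, 0.206] pointing down, gripper open.
Joint ranges: [-3.1, 3.1], [-0.76, 2.03], [0.27, 2.55], [-1.08, 4.22], [0.17, 2.65], [-2.57, 2.57]. Speed limits (rad/s): [2.79, 2.79, 3.14, 3.14, 3.14, 3.14].

### API

Orientations are given as [roll, pitch, yaw] about the fixed x, y, z axes, in that order (R = Rz(yaw) Ry(pitch) Rx(roll)).
In Python, from bench import * gives the robot as it stands.
- The arm moves only by the tool send_rows, never from a script. Its argument "rows" is one flat list of numbers, 7 for each row, row after row: the shift along the world's x, y, z in mm, then the turn, a rotation vector about the world's x, y, z in degrees, then the opening, from 0 (shut) to 1 (fully open). A call has exactly 8 rows; each row shifts and turns the commanded pose from where the row before left it; what a row does not reach is not made up. A row lasts 1/8 s, in which the tool goes at most 62.5 mm and 10.7 degrees, less where a joint would pass 70% of its speed; a pose out of reach is approached as far as the arm can. A call is refused whole if a number of a shift passes 62.5 or a number of a turn 10.7, either way. A call with a gripper value outside its range is refused whole. The fingers move at their own pace and stop on an object; the grip force is fixed at half the most. Time passes only in rows, so rows that do not move let the fingers close, or fill a call up. It gives the time, the measured TCP pose, the force and the opening at its end, in the units of the state.
- get_obs(): the state, without advancing time (a new reading comes with each control period).
- snapshot(name): name is "scene" or "top" or "wrist"; returns a dict with "color" (400x640x3 uint8, red, green, blue), "intrinsics" (3x3 intrinsics, pixels), "rvec" (rotation vector, rad) and "tvec" (3), from world to camera coordinates, as OpenCV has them; the wrist camera has in their place "T_tool_cam" (4x4, takes a point from camera to tool coordinates, whose origin is the TCP and whose axes are the tool frame's). Camera axes: x right, y down, z forward; pixel columns grow to the right and rows downward; lengths in m; the calibration is good to about 2 mm. A picture is of the moment at which its call begins: read the wrist's pose just before it. There is no depth.
- close_job(): hands the job in, once; it reports no verdict.
The state is a dict: "time": time; "joint_positions": joint angles; "qvel": joint speeds; "joint_torque": joint torques, N m; "tool_pos": TCP position; "ee_rot": TCP orientation; "wrist_force": force on the tool from outside, world axes, zero at the start; "wrist_torque": the same for the moment, N m; "width": finger opening in m.
Only numpy, scipy, OpenCV 4.12 (cv2) and the standard library are available. Lean on these libraries where they do the work, as an engineer would, in place of code of your own. Each camera call takes 0.05 s, during which the arm holds its last target.

### The job

The morning check of the balance and the colour meter is done: take the steel check weight off the balance and the white reference standard off the meter and put them back into the recesses of their own stands (the weight into the square wooden block, the standard into the round black base), and bring the two vessels parked on those stands back to work, the tall steel beaker upright in the middle of the balance pan and the low black cup upright over the meter's round window. Each place holds only one thing at a time, so use the empty plywood board as the spare place on the way; the bench is covered in leaf crumbs, so nothing of the four may touch the bare bench at any time. Leave the glass jar undisturbed.

Things in the scene. Friction and masses are not known exactly. Their poses are not given: they have to be found in the camera images.
- weight_mid (a point): check weight, 500 g, bare steel, a turned solid: round body 48 mm across and 34 mm high, narrow neck 18 mm across, and on top a round knob 28 mm across from 49 to 58 mm above its foot (62 mm high in all). The point is on its axis, half-way up, 31 mm above its foot; z is up along the axis. It starts standing on the balance pan. It can be gripped by the knob or the body. Its home is the square wooden block.
- standard_mid (a point): white reference standard: flat round puck 62 mm across and 18 mm thick (white ceramic below, aluminium above) with an upright round grey handle on its top, 28 mm across and 32 mm high (50 mm high in all), about 250 g. The point is on its axis, half-way up, 25 mm above its foot; z is up. It starts standing on the port of the colour meter, handle up. It can be gripped by the handle. Its home is the round black base.
- beaker_mid (a point): weighing beaker: empty open steel beaker, outside 51 mm across (55 mm at the lip), 66 mm high, wall 3 mm, about 100 g. The point is on its axis, half-way up, 33 mm above its foot; z is up. It starts parked on one of the two stands (block or base; which one varies). Grip it across the outside. Its home is the balance pan.
- cup_mid (a point): meter's sample cup: empty open black cup with a glass floor, straight, outside 64 mm across, 50 mm high, wall 4 mm, about 120 g. The point is on its axis, half-way up, 25 mm above its foot; z is up. It starts parked on the other of the two stands. Grip it across the outside. Its home is the port of the colour meter.
- pan (a point): pan of the bench balance: flat round steel plate 120 mm across on a low white housing 160 mm wide and 180 mm deep with a sloping key panel towards the robot. The point is the centre of the pan's upper face, 60 mm above the bench; z is up. The balance is fixed; it stands on the left or the right, behind the stands.
- port (a point): measuring port of the colour meter: flat aluminium disc 88 mm across with a dark round window 30 mm across in its middle, on the top of a grey box-shaped instrument 140 mm wide, 186 mm deep and 68 mm high with a sloping key panel towards the robot. The point is the centre of the window, on the disc's upper face, 72 mm above the bench; z is up. The meter is fixed, on the side where the balance is not.
- block_recess (a point): stand of the check weight: square dark wooden block 116 x 116 mm, 23 mm high, with a shallow round recess 88 mm across and 3 mm deep, felt on its floor. The point is the centre of the recess floor, 20 mm above the bench; z is up, x and y along the block's sides. Fixed; its place varies.
- base_recess (a point): stand of the white standard: round black plastic base 112 mm across, 23 mm high, with a shallow round recess 88 mm across and 3 mm deep, felt on its floor. The point is the centre of the recess floor, 20 mm above the bench; z is up. Fixed; its place varies.
- board_top (a point): spare plywood board, 110 x 140 mm (along its x and y), 20 mm thick, flat and empty at the start: the free spot. The point is the centre of its upper face, 20 mm above the bench; z is up. Fixed; its place varies.
- jar_mid (a point): bystander: clear glass jar with a closed lid, 82 mm across and 106 mm high, standing at the far side of the bench between the two instruments. The point is on its axis, half-way up, 53 mm above the bench. To be left alone.
Things that resemble listed ones, but are neither listed nor needed, are in the scene too. What is shaped like the part that bears standard_mid but green or yellow is not meant.

How it is judged:
By the outcome, as a careful person would: the job done as asked, in the order asked, and still so for the second after the job is handed in, with the robot touching nothing.
It also fails if it takes over 144 s, if anything falls off the work surface, if the arm or the gripper's body presses on something with over 40 N, if the wrist force passes 120 N, or if a joint passes its speed limit or range.

## Working session

There is one attempt and no reset: what is moved stays moved. The work goes in short steps, Python scripts to look and compute and a tool call to move; the robot and the scene stay as the last step left them, time stands still between calls to the robot, and variables do not carry over. Pictures are saved under pics/ and viewed, and the job is handed in when it is done.

Besides the shell and the picture viewer there is one more tool, called after ">>>" in YAML: its name, and indented under it one key for each argument. send_rows: Moves the arm, as the interface text tells. Its arguments: {"type":"object","properties":{"rows":{"type":"array","items":{"type":"number"}}},"required":["rows"]}

```bash
mkdir -p pics; ls
python3 - <<'E'
from bench import *
import cv2
o=get_obs(); print(o)
for n in ("scene","top","wrist"):
    s=snapshot(n); cv2.imwrite(f"pics/{n}0.png",s["color"][:,:,::-1]); print(n,{k:v for k,v in s.items() if k!="color"})
E
```

```text
pics
{'time': 0.0, 'joint_positions': array([ 1.08797712e+00,  8.79290759e-02,  1.37223803e+00,  1.37454174e-05,
        1.68359223e+00, -1.03122446e-01]), 'qvel': array([-0.00085821, -0.00227051,  0.00086799,  0.00054168,  0.00029029,
        0.00015571]), 'joint_torque': array([-7.02397101e-04, -3.40190721e+01, -3.02420855e+01,  7.16130668e-02,
        3.30148847e-02, -1.72816535e-04]), 'tool_pos': array([0.20360843, 0.51033793, 0.20432658]), 'ee_rot': array([-3.14135603e+00,  2.15376169e-03,  1.19110135e+00]), 'wrist_force': array([-0.55324015,  0.88944104,  0.8271127 ]), 'wrist_torque': array([-0.01025006, -0.00454946, -0.01768769]), 'width': 0.094216036848307}
scene {'intrinsics': array([[365.33046384,   0.        , 321.2379393 ],
       [  0.        , 365.33046384, 204.2375038 ],
       [  0.        ,   0.        ,   1.        ]]), 'rvec': array([ 0.77121039,  2.4857031 , -1.23095143]), 'tvec': array([ 0.47159618, -0.10952562,  1.37647788])}
top {'intrinsics': array([[427.29187301,   0.        , 318.31544445],
       [  0.        , 427.29187301, 196.53562693],
       [  0.        ,   0.        ,   1.        ]]), 'rvec': array([ 2.20700914, -2.15657816,  0.09430735]), 'tvec': array([-1.98070816e-04,  5.96269160e-01,  1.16832532e+00])}
wrist {'intrinsics': array([[351.0532725 ,   0.        , 323.84922356],
       [  0.        , 351.0532725 , 196.44533262],
       [  0.        ,   0.        ,   1.        ]]), 'T_tool_cam': array([[ 9.99999949e-01,  3.06855177e-04,  8.29690616e-05,
        -7.03805056e-04],
       [-3.17870646e-04,  9.66547564e-01,  2.56487242e-01,
        -7.52373788e-02],
       [-1.48910624e-06, -2.56487255e-01,  9.66547613e-01,
        -1.78120678e-01],
       [ 0.00000000e+00,  0.00000000e+00,  0.00000000e+00,
         1.00000000e+00]])}
```

View pics/scene0.png

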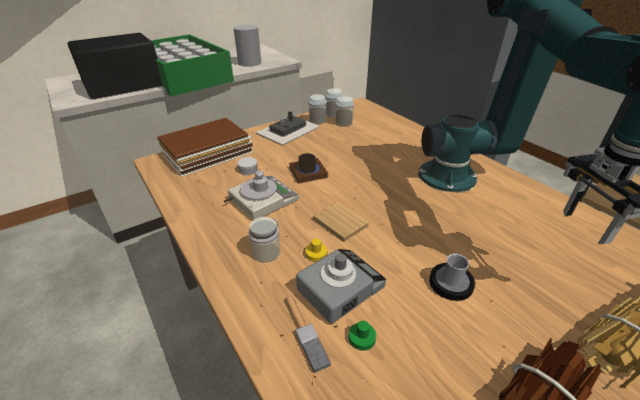

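View pics/top0.png

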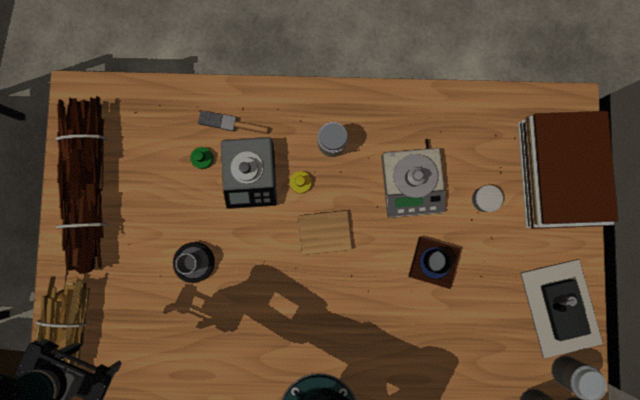

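View pics/wrist0.png

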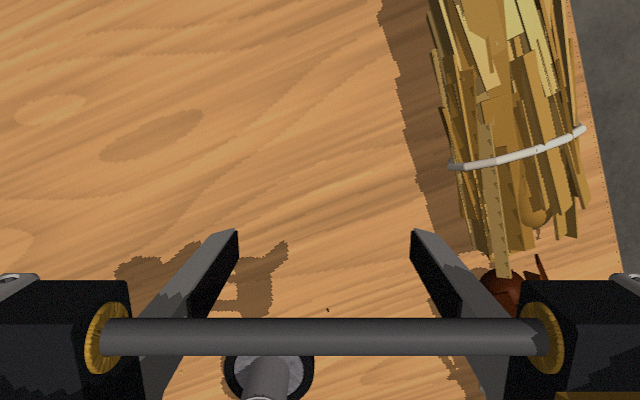

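The scene view and the top view (up = +x, left = +y) show the same layout.

| Item | Top view pixel |
|---|---|
| Weight on balance | (417,174) |
| Standard on meter | (247,168) |
| Beaker on the round black base | (188,262) |
| Cup on the wooden block | (437,262) |
| Empty board | (325,231) |
| Jar | (332,138) |

Things that could be mistaken for the ones I want:
- Green puck (202,158) and yellow puck (300,182), which are decoys for the standard.
- White lid (488,198).
- Dark box with a knob (567,302).
- Jars at the lower right (580,378).
- Steel can in the background.

I'll check my choices in close crops.

```bash
cat > h.py <<'E'
from bench import *
import numpy as np, cv2
from scipy.spatial.transform import Rotation as R
def ray(s,px,obs=None):
    K=s["intrinsics"]; d=np.linalg.inv(K)@np.array([px[0],px[1],1.])
    if "rvec" in s:
        Rm,_=cv2.Rodrigues(np.array(s["rvec"])); t=np.array(s["tvec"])
        return -Rm.T@t, Rm.T@d
    Rt=R.from_euler("xyz",obs["ee_rot"]).as_matrix(); T=s["T_tool_cam"]
    return obs["tool_pos"]+Rt@T[:3,3], Rt@T[:3,:3]@d
def onz(s,px,z,obs=None):
    o,d=ray(s,px,obs); return o+d*(z-o[2])/d[2]
def proj(s,P,obs=None):
    P=np.atleast_2d(np.array(P,float)); K=s["intrinsics"]
    if "rvec" in s:
        return cv2.projectPoints(P,np.array(s["rvec"]),np.array(s["tvec"]),K,None)[0][:,0]
    Rt=R.from_euler("xyz",obs["ee_rot"]).as_matrix(); T=s["T_tool_cam"]
    Rc=Rt@T[:3,:3]; o=obs["tool_pos"]+Rt@T[:3,3]
    return cv2.projectPoints(P,Rc.T,-Rc.T@o,K,None)[0][:,0]
def save(n,img): cv2.imwrite(f"pics/{n}.png",img[:,:,::-1])
E
python3 - <<'E'
from h import *
s=snapshot("top"); c=s["color"]
def crop(u,v,r=36): return cv2.resize(c[v-r:v+r,u-r:u+r],(266,266),interpolation=cv2.INTER_CUBIC)
row=lambda L:np.hstack([crop(*p) for p in L])
save("crops",np.vstack([row([(417,178),(247,170),(193,262)]),row([(436,262),(325,231),(332,140)])]))
for n,p,z in [("weight",(419,174),.12),("pan",(415,175),.06),("std",(247,168),.122),("port",(247,168),.072),("base",(194,262),.02),("block",(436,262),.02),("board",(326,231),.02),("jar",(332,138),.1)]: print(n,onz(s,p,z).round(3))
E
```

```text
weight [ 0.653 -0.245  0.12 ]
pan [ 0.658 -0.248  0.06 ]
std [0.657 0.199 0.122]
port [0.665 0.207 0.072]
base [0.407 0.353 0.02 ]
block [ 0.422 -0.317  0.02 ]
board [ 0.501 -0.01   0.02 ]
jar [ 0.746 -0.019  0.1  ]
```

View pics/crops.png

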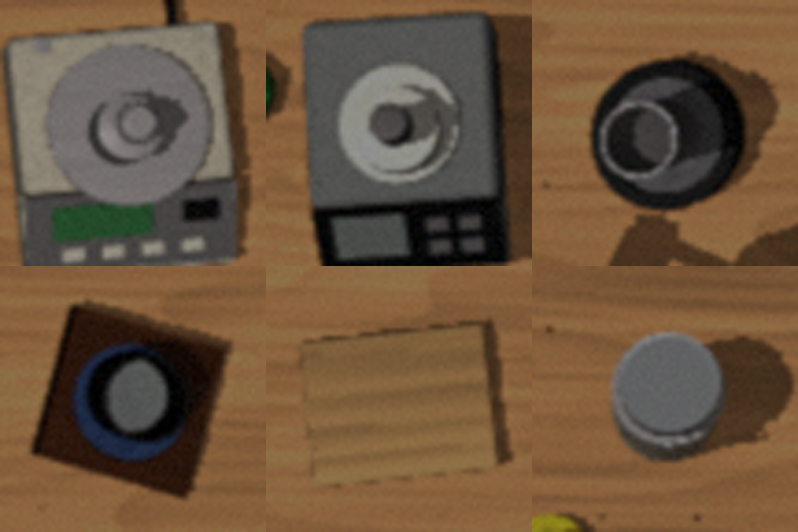

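The crops confirm the choices: steel weight with knob on the pan, white puck with grey handle on the grey meter, steel beaker in the round black base, and black cup in the wooden block. Positions and reach look plausible (0.69 to 0.70 m at most). I'll start with the weight and hover over it, keeping the yaw, so that a wrist picture can refine the position.

>>> send_rows:
  rows: [18,-31,14,0,0,0,1,18,-31,14,0,0,0,1,18,-31,14,0,0,0,1,18,-31,14,0,0,0,1,18,-31,14,0,0,0,1,18,-31,14,0,0,0,1,18,-31,14,0,0,0,1,18,-31,14,0,0,0,1]

```text
time: 1.2
tool_pos: [0.3483, 0.2617, 0.3178]
ee_rot: [3.142, -0.0, 1.191]
wrist_force: [1.3, 1.0, 0.2]
width: 0.094
```

>>> send_rows:
  rows: [18,-31,0,0,0,0,1,18,-31,0,0,0,0,1,18,-31,0,0,0,0,1,18,-31,0,0,0,0,1,18,-31,0,0,0,0,1,18,-31,0,0,0,0,1,18,-31,0,0,0,0,1,18,-31,0,0,0,0,1]

```text
time: 2.2
tool_pos: [0.4923, 0.0137, 0.3173]
ee_rot: [-3.141, -0.0, 1.191]
wrist_force: [0.5, 0.3, -0.3]
width: 0.0939
```

>>> send_rows:
  rows: [18,-31,0,0,0,0,1,18,-31,0,0,0,0,1,18,-31,0,0,0,0,1,18,-31,0,0,0,0,1,18,-31,0,0,0,0,1,18,-31,0,0,0,0,1,0,0,0,0,0,0,1,0,0,0,0,0,0,1]

```text
time: 3.2
tool_pos: [0.5997, -0.1707, 0.3172]
ee_rot: [-3.14, -0.001, 1.191]
wrist_force: [-0.1, -0.9, 0.2]
width: 0.0943
```

Run:
```python
from h import *
o=get_obs(); s=snapshot("wrist"); save("w1",s["color"]); print(o["tool_pos"],o["ee_rot"],o["time"])
print(proj(s,[[.653,-.245,.122],[.653,-.245,.06],[.658,-.248,.06]],o))
t=snapshot("top"); save("t1",t["color"])
```

```text
[ 0.59965665 -0.17071355  0.31719964] [-3.14049071e+00 -5.17846772e-04  1.19114483e+00] 3.2
[[281.11710966 241.82457906]
 [286.66359167 223.81729838]
 [286.07029741 227.96525747]]
```

View pics/w1.png

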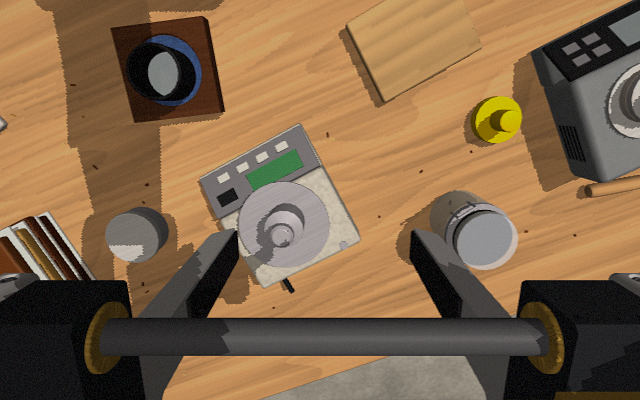

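View pics/t1.png

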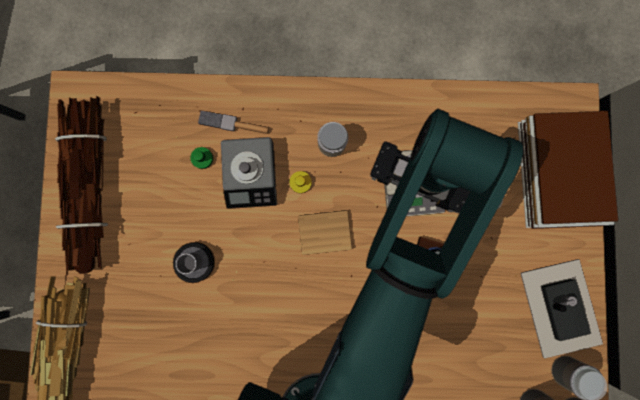

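Wrist view: weight knob at (281,235) on the pan centred near (283,224), within a few pixels of the predicted positions. Next I'll fit circles to contour points cast onto planes at known heights.

```bash
cat >> h.py <<'E'
from scipy.optimize import least_squares
def fitc(P,r=None,n=4):
    P=np.array(P)[:,:2]; keep=np.ones(len(P),bool)
    for _ in range(n):
        f=lambda q:np.hypot(*(P[keep]-q[:2]).T)-(q[2] if r is None else r)
        x0=list(np.median(P[keep],0))+([.04] if r is None else [])
        q=least_squares(f,x0,loss="soft_l1",f_scale=.001).x
        e=abs(np.hypot(*(P-q[:2]).T)-(q[2] if r is None else r)); keep=e<max(.002,2*np.median(e[keep]))
    return q, np.sqrt(np.mean(e[keep]**2)), keep.mean()
def radial(s,c,z,r,obs=None,sign=0,w=.012,n=120,up=1):
    """edge points: for each direction from guess c on plane z, strongest brightness step near radius r"""
    g=cv2.GaussianBlur(cv2.cvtColor(s["color"],cv2.COLOR_RGB2GRAY).astype(np.float32),(0,0),.7)
    out=[]
    for a in np.linspace(0,2*np.pi,n,endpoint=False):
        rr=np.linspace(r-w,r+w,80)
        P=np.c_[c[0]+rr*np.cos(a),c[1]+rr*np.sin(a),np.full(80,z)]
        p=proj(s,P,obs).astype(np.float32)
        v=cv2.remap(g,p[None,:,0],p[None,:,1],cv2.INTER_LINEAR)[0]
        d=np.gradient(v); d= d*sign if sign else abs(d)
        k=np.argmax(d)
        if d[k]>0.5: out.append(P[k])
    return np.array(out)
def circ(s,c,z,r,obs=None,sign=0,w=.012,it=3,free=False):
    for _ in range(it):
        q,e,k=fitc(radial(s,c,z,r,obs,sign,w),None if free else r); c=q[:2]
    return q.round(4),round(float(e)*1e3,2),round(float(k),2)
E
python3 - <<'E'
from h import *
import pickle
t=snapshot("top"); t0=dict(t); t0["color"]=cv2.imread("pics/top0.png")[:,:,::-1].copy()
pickle.dump(t0,open("t0.pkl","wb"))
o=get_obs(); w=snapshot("wrist")
print("top pan",circ(t0,(.658,-.248),.06,.06)); print("wr pan",circ(w,(.658,-.248),.06,.06,o))
print("top knob",circ(t0,(.653,-.246),.118,.014,w=.006)); print("wr knob",circ(w,(.653,-.246),.118,.014,o,w=.006))
print("wr body",circ(w,(.653,-.246),.094,.024,o,w=.007),circ(w,(.653,-.246),.094,.024,o,w=.007,free=True))
print("top std puck",circ(t0,(.66,.203),.09,.031,w=.008),"handle",circ(t0,(.657,.199),.122,.014,w=.006))
print("top port",circ(t0,(.665,.207),.072,.044,w=.008))
print("top beaker lip",circ(t0,(.407,.36),.086,.0275,w=.007),"base",circ(t0,(.407,.353),.023,.056),"recess",circ(t0,(.407,.353),.023,.044,w=.008))
print("top cup lip",circ(t0,(.422,-.317),.07,.032,w=.007),"block rec",circ(t0,(.422,-.317),.023,.044,w=.008))
print("wr cup lip",circ(w,(.422,-.317),.07,.032,o,w=.007),"block rec",circ(w,(.422,-.317),.023,.044,o,w=.008))
print("jar",circ(t0,(.746,-.019),.106,.041))
E
```

```text
top pan (array([ 0.6579, -0.248 ]), 0.91, 0.47)
wr pan (array([ 0.6542, -0.2496]), 0.71, 0.63)
top knob (array([ 0.6503, -0.2394]), 0.88, 0.68)
wr knob (array([ 0.6469, -0.2412]), 0.94, 0.73)
wr body (array([ 0.6483, -0.2441]), 0.71, 0.65) (array([ 0.6474, -0.2435,  0.023 ]), 0.65, 0.72)
top std puck (array([0.6507, 0.2105]), 1.89, 0.55) handle (array([0.6597, 0.206 ]), 1.19, 0.71)
top port (array([0.6672, 0.2084]), 0.84, 0.76)
top beaker lip (array([0.4087, 0.3623]), 3.96, 0.95) base (array([0.4071, 0.3541]), 0.98, 0.8) recess (array([0.4055, 0.3561]), 1.13, 0.61)
top cup lip (array([ 0.4305, -0.3143]), 1.66, 0.6) block rec (array([ 0.4342, -0.336 ]), 1.07, 0.53)
wr cup lip (array([ 0.4218, -0.3159]), 0.94, 0.59) block rec (array([ 0.4123, -0.3176]), 1.27, 0.49)
jar (array([ 0.7434, -0.0236]), 0.92, 0.4)
```

Top and wrist fits agree to about 4 mm. I'll trust the closer wrist view, so I'm moving over the weight and looking again.

>>> send_rows:
  rows: [12,-18,0,0,0,0,1,12,-18,0,0,0,0,1,12,-18,-25,0,0,0,1,12,-18,-25,0,0,0,1,1,0,-25,0,0,0,1,0,0,-25,0,0,0,1,0,0,-17,0,0,0,1,0,0,0,0,0,0,1]

```text
time: 4.4
tool_pos: [0.6481, -0.2427, 0.1981]
ee_rot: [-3.137, -0.0, 1.191]
wrist_force: [-0.2, 0.9, -0.4]
width: 0.0941
```

Run:
```python
from h import *
o=get_obs(); w=snapshot("wrist"); c=w["color"].copy()
print(o["tool_pos"])
print("wr pan",circ(w,(.656,-.248),.06,.06,o))
print("wr knob",circ(w,(.648,-.242),.118,.014,o,w=.006),circ(w,(.648,-.242),.118,.014,o,w=.006,free=True))
print("wr body",circ(w,(.648,-.243),.094,.024,o,w=.007))
save("w2",c)
```

```text
[ 0.64809565 -0.24265158  0.19808887]
wr pan (array([ 0.6549, -0.2509]), 0.87, 0.69)
wr knob (array([ 0.6465, -0.2422]), 0.99, 0.82) (array([ 0.6463, -0.2423,  0.0131]), 0.7, 0.9)
wr body (array([ 0.649 , -0.2443]), 0.58, 0.61)
```

View pics/w2.png

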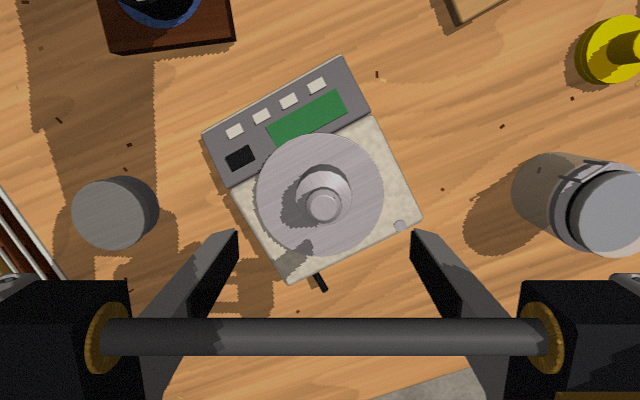

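Weight knob at (323,207), body centred and upright on the pan. Now lowering to grip the body, grasp point about 27 mm above the foot, TCP z about 0.068.

>>> send_rows:
  rows: [0,0,-25,0,0,0,1,0,0,-25,0,0,0,1,0,0,-25,0,0,0,1,0,0,-25,0,0,0,1,0,0,-20,0,0,0,1,0,0,-10,0,0,0,1,0,0,0,0,0,0,1,0,0,0,0,0,0,0]

```text
time: 5.45
tool_pos: [0.6497, -0.2435, 0.0719]
ee_rot: [3.139, 0.0, 1.191]
wrist_force: [0.4, 0.2, -0.2]
width: 0.0875
```

>>> send_rows:
  rows: [0,0,0,0,0,0,0,0,0,0,0,0,0,0,0,0,0,0,0,0,0,0,0,0,0,0,0,0,0,0,0,0,0,0,0,0,0,0,0,0,0,0,0,0,0,0,0,0,0,0,0,0,0,0,0,0]

```text
time: 6.45
tool_pos: [0.6489, -0.2433, 0.0706]
ee_rot: [3.141, 0.0, 1.191]
wrist_force: [-0.9, -0.2, 1.2]
width: 0.0475
```

Gripped: the width of 47.5 mm matches the body. Lifting and carrying it to the board centre at about (0.497,-0.010).

>>> send_rows:
  rows: [0,0,15,0,0,0,0,0,0,25,0,0,0,0,0,0,30,0,0,0,0,0,0,30,0,0,0,0,-12,18,0,0,0,0,0,-20,31,0,0,0,0,0,-20,31,0,0,0,0,0,-20,31,0,0,0,0,0]

```text
time: 7.45
tool_pos: [0.5757, -0.1309, 0.1699]
ee_rot: [-3.14, -0.0, 1.191]
wrist_force: [-0.1, 0.4, -5.0]
width: 0.0477
```

>>> send_rows:
  rows: [-20,31,0,0,0,0,0,-20,31,0,0,0,0,0,-20,30,0,0,0,0,0,-20,30,0,0,0,0,0,0,0,0,0,0,0,0,0,0,0,0,0,0,0,0,0,0,0,0,0,0,0,0,0,0,0,0,0]

```text
time: 8.45
tool_pos: [0.4972, -0.0108, 0.1703]
ee_rot: [-3.141, 0.0, 1.19]
wrist_force: [0.2, 0.5, -4.9]
width: 0.047
```

Run:
```python
from h import *
o=get_obs(); w=snapshot("wrist"); save("w3",w["color"]);print(o["tool_pos"],o["wrist_force"],o["width"])
s=snapshot("scene"); save("s3",s["color"])
```

```text
[ 0.4971802  -0.01082988  0.17030872] [ 0.22571299  0.47386588 -4.90161555] 0.04699917447885257
```

View pics/w3.png

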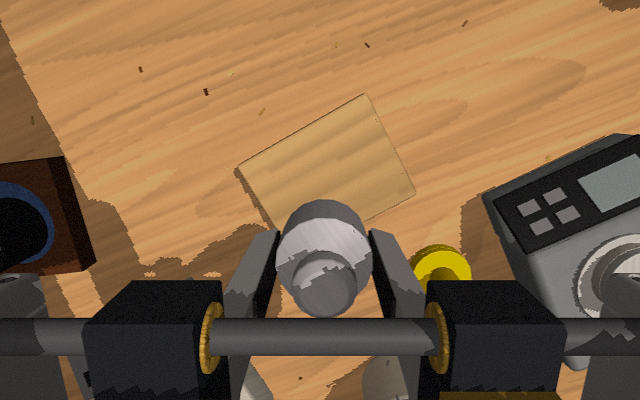

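Wrist view: the weight is held upright (4.9 N) and three board corners show at (235,168), (366,93) and (416,190). I'll get the board centre from the diagonal.

Run:
```python
from h import *
o=get_obs(); w=snapshot("wrist")
P=[onz(w,p,.02,o) for p in [(235,168),(366,93),(416,190)]]
print(np.linalg.norm(P[0]-P[1]),np.linalg.norm(P[1]-P[2]),(P[0]+P[2])/2)
print(onz(w,(324,205),.02,o))
```

```text
0.13980401785921395 0.10311102854401133 [ 0.49276592 -0.00720041  0.02      ]
[ 0.51590625 -0.01875434  0.02      ]
```

Sizes check out (140 x 103 mm against 140 x 110), centre about (0.494,-0.007). Lowering.

>>> send_rows:
  rows: [-1,1,-25,0,0,0,0,-1,1,-28,0,0,0,0,-1,1,-28,0,0,0,0,0,0,-28,0,0,0,0,0,0,-18,0,0,0,0,0,0,-8,0,0,0,0,0,0,-2,0,0,0,0,0,0,0,0,0,0,0]

```text
time: 9.6
tool_pos: [0.4946, -0.0073, 0.0343]
ee_rot: [3.14, -0.0, 1.191]
wrist_force: [0.1, -0.7, -5.0]
width: 0.0479
```

>>> send_rows:
  rows: [0,0,-1,0,0,0,0,0,0,0,0,0,0,0,0,0,0,0,0,0,0,0,0,0,0,0,0,0,0,0,0,0,0,0,0,0,0,0,0,0,0,0,0,0,0,0,0,0,0,0,0,0,0,0,0,0]

```text
time: 10.6
tool_pos: [0.4939, -0.0072, 0.0325]
ee_rot: [3.142, -0.0, 1.191]
wrist_force: [0.3, 0.3, -4.3]
width: 0.0474
```

>>> send_rows:
  rows: [0,0,-1,0,0,0,0,0,0,0,0,0,0,0,0,0,-1,0,0,0,0,0,0,0,0,0,0,0,0,0,0,0,0,0,0,0,0,0,0,0,0,0,0,0,0,0,0,0,0,0,0,0,0,0,0,0]

```text
time: 11.6
tool_pos: [0.494, -0.0072, 0.0305]
ee_rot: [3.141, -0.0, 1.191]
wrist_force: [0.0, -0.6, -4.5]
width: 0.0475
```

>>> send_rows:
  rows: [0,0,-1,0,0,0,0,0,0,0,0,0,0,0,0,0,0,0,0,0,0,0,0,0,0,0,0,0,0,0,0,0,0,0,0,0,0,0,0,0,0,0,0,0,0,0,0,0,0,0,0,0,0,0,0,0]

```text
time: 12.6
tool_pos: [0.494, -0.0072, 0.0305]
ee_rot: [3.141, -0.0, 1.191]
wrist_force: [-4.4, -0.3, 6.0]
width: 0.0476
```

Contact: the force jumped to +6 N and z stopped. Releasing slightly raised by 1 mm, then going up.

>>> send_rows:
  rows: [0,0,1,0,0,0,0,0,0,0,0,0,0,0.65,0,0,0,0,0,0,0.7,0,0,0,0,0,0,0.8,0,0,0,0,0,0,1,0,0,0,0,0,0,1,0,0,0,0,0,0,1,0,0,25,0,0,0,1]

```text
time: 13.6
tool_pos: [0.492, -0.0069, 0.0536]
ee_rot: [-3.136, 0.001, 1.191]
wrist_force: [0.7, -0.7, -0.1]
width: 0.094
```

>>> send_rows:
  rows: [0,0,30,0,0,0,1,0,0,35,0,0,0,1,0,0,40,0,0,0,1,0,0,50,0,0,0,1,-5,25,20,0,0,0,1,-8,35,20,0,0,0,1,-8,35,0,0,0,0,1,-8,35,0,0,0,0,1]

```text
time: 14.6
tool_pos: [0.4648, 0.1238, 0.251]
ee_rot: [3.141, -0.001, 1.191]
wrist_force: [-0.7, 1.3, -0.8]
width: 0.0941
```

>>> send_rows:
  rows: [-8,35,0,0,0,0,1,-8,35,0,0,0,0,1,-8,35,0,0,0,0,1,-8,35,0,0,0,0,1,-8,35,0,0,0,0,1,-8,25,0,0,0,0,1,0,0,0,0,0,0,1,0,0,0,0,0,0,1]

```text
time: 15.6
tool_pos: [0.4171, 0.3223, 0.2504]
ee_rot: [3.141, 0.0, 1.191]
wrist_force: [1.0, 0.0, 0.6]
width: 0.0941
```

Run:
```python
from h import *
o=get_obs(); w=snapshot("wrist"); save("w4",w["color"]);print(o["tool_pos"],o["wrist_force"],o["width"],o["time"])
s=snapshot("scene"); save("s4",s["color"])
print("lip",circ(w,(.408,.355),.086,.0275,o,w=.006),"base",circ(w,(.406,.354),.023,.056,o),"recess",circ(w,(.406,.354),.023,.044,o,w=.006))
```

```text
[0.41707848 0.32228942 0.2504259 ] [1.03581107 0.00851974 0.59099964] 0.09406742851855947 15.6
lip (array([0.4052, 0.3563]), 0.46, 0.68) base (array([0.4038, 0.3554]), 0.79, 0.89) recess (array([0.4051, 0.3549]), 1.0, 0.72)
```

View pics/w4.png

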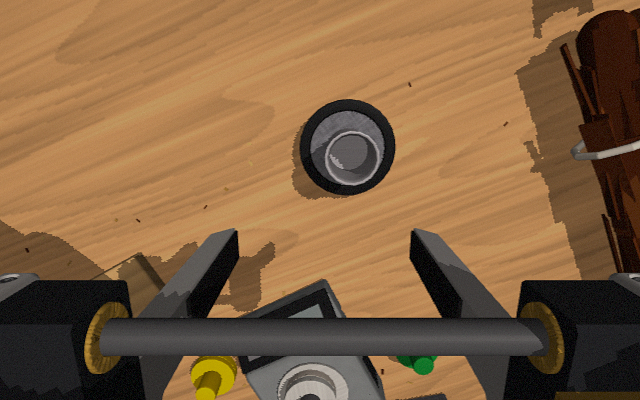

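View pics/s4.png

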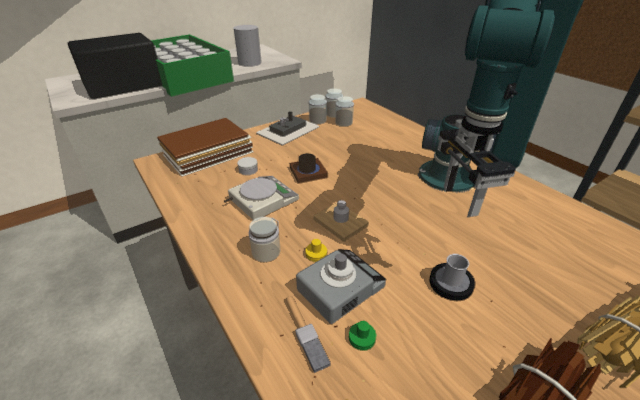

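The weight stands on the board (scene (341,212)) and the pan is empty. The beaker lip fits at (0.405,0.356) and the base centre at (0.405,0.355). Moving in to grip the beaker.

>>> send_rows:
  rows: [-6,17,-30,0,0,0,1,-6,17,-40,0,0,0,1,0,0,-40,0,0,0,1,0,0,-40,0,0,0,1,0,0,-30,0,0,0,1,0,0,-16,0,0,0,1,0,0,-10,0,0,0,1,0,0,0,0,0,0,0]

```text
time: 16.7
tool_pos: [0.4052, 0.3567, 0.0447]
ee_rot: [3.141, -0.0, 1.191]
wrist_force: [-0.5, 0.5, -0.3]
width: 0.0873
```

>>> send_rows:
  rows: [0,0,0,0,0,0,0,0,0,0,0,0,0,0,0,0,0,0,0,0,0,0,0,0,0,0,0,0,0,0,0,0,0,0,0,0,0,0,0,0,0,0,0,0,0,0,0,0,0,0,0,0,0,0,0,0]

```text
time: 17.7
tool_pos: [0.4051, 0.3568, 0.045]
ee_rot: [3.141, -0.0, 1.191]
wrist_force: [-0.5, -1.8, 5.1]
width: 0.0523
```

Gripped (52 mm). Lifting high and carrying it to the pan centre.

>>> send_rows:
  rows: [0,0,15,0,0,0,0,0,0,30,0,0,0,0,0,0,40,0,0,0,0,0,0,40,0,0,0,0,0,0,40,0,0,0,0,6,-15,30,0,0,0,0,12,-30,0,0,0,0,0,12,-30,0,0,0,0,0]

```text
time: 18.7
tool_pos: [0.4352, 0.2815, 0.2402]
ee_rot: [3.141, -0.001, 1.192]
wrist_force: [-0.4, -0.3, -1.2]
width: 0.0526
```

>>> send_rows:
  rows: [12,-30,0,0,0,0,0,12,-30,0,0,0,0,0,12,-30,0,0,0,0,0,12,-30,0,0,0,0,0,12,-30,0,0,0,0,0,12,-30,0,0,0,0,0,12,-30,0,0,0,0,0,12,-30,0,0,0,0,0]

```text
time: 19.7
tool_pos: [0.5312, 0.041, 0.2395]
ee_rot: [-3.141, -0.001, 1.191]
wrist_force: [0.5, -0.4, -1.0]
width: 0.0527
```

>>> send_rows:
  rows: [13,-30,0,0,0,0,0,13,-30,0,0,0,0,0,13,-30,0,0,0,0,0,13,-30,0,0,0,0,0,14,-30,0,0,0,0,0,14,-30,0,0,0,0,0,12,-20,0,0,0,0,0,0,0,0,0,0,0,0]

```text
time: 20.7
tool_pos: [0.6231, -0.1593, 0.2383]
ee_rot: [-3.14, -0.0, 1.189]
wrist_force: [0.1, -0.1, -1.7]
width: 0.0526
```

Run:
```python
from h import *
o=get_obs(); w=snapshot("wrist"); save("w5",w["color"]);print(o["tool_pos"],o["wrist_force"],o["width"],o["time"])
s=snapshot("scene"); save("s5",s["color"])
print("pan",circ(w,(.656,-.249),.06,.06,o,w=.01))
```

```text
[ 0.62308773 -0.15931023  0.23832427] [ 0.08658235 -0.07678177 -1.70317633] 0.052612683537430364 20.7
pan (array([ 0.6545, -0.249 ]), 0.76, 0.62)
```

View pics/w5.png

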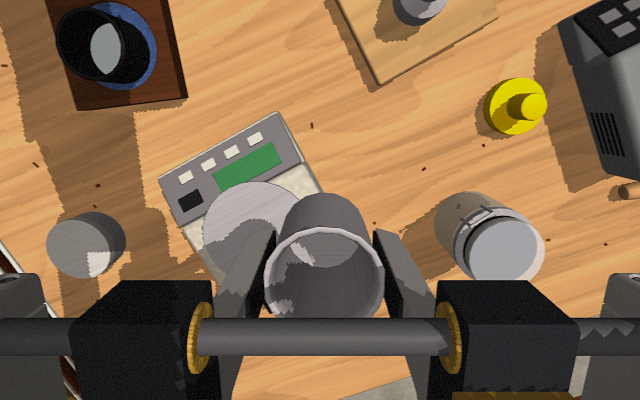

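The beaker is held upright; pan centre about (0.655,-0.2495). Moving above it, then down.

>>> send_rows:
  rows: [8,-22,0,0,0,0,0,8,-22,0,0,0,0,0,8,-23,0,0,0,0,0,8,-23,-20,0,0,0,0,0,0,-30,0,0,0,0,0,0,-35,0,0,0,0,0,0,-30,0,0,0,0,0,0,-20,0,0,0,0]

```text
time: 21.8
tool_pos: [0.6536, -0.2472, 0.1009]
ee_rot: [-3.137, -0.001, 1.192]
wrist_force: [0.1, 0.8, -2.1]
width: 0.0527
```

>>> send_rows:
  rows: [0,0,-10,0,0,0,0,0,0,-5,0,0,0,0,0,0,-2,0,0,0,0,0,0,0,0,0,0,0,0,0,0,0,0,0,0,0,0,0,0,0,0,0,0,0,0,0,0,0,0,0,0,0,0,0,0,0]

```text
time: 22.8
tool_pos: [0.6549, -0.2482, 0.0876]
ee_rot: [3.141, -0.0, 1.191]
wrist_force: [-0.7, 0.5, -1.4]
width: 0.0527
```

>>> send_rows:
  rows: [0,-1,-2,0,0,0,0,0,0,0,0,0,0,0,0,0,-1,0,0,0,0,0,0,0,0,0,0,0,0,0,0,0,0,0,0,0,0,0,0,0,0,0,0,0,0,0,0,0,0,0,0,0,0,0,0,0]

```text
time: 23.8
tool_pos: [0.6551, -0.2493, 0.0852]
ee_rot: [3.141, 0.0, 1.191]
wrist_force: [-1.9, -0.0, 4.4]
width: 0.0525
```

Contact (+4.4 N) at the expected height. Releasing, rising, then going to the standard.

>>> send_rows:
  rows: [0,0,1,0,0,0,0,0,0,0,0,0,0,0.65,0,0,0,0,0,0,0.75,0,0,0,0,0,0,1,0,0,0,0,0,0,1,0,0,0,0,0,0,1,0,0,20,0,0,0,1,0,0,30,0,0,0,1]

```text
time: 24.8
tool_pos: [0.6545, -0.249, 0.136]
ee_rot: [-3.14, -0.0, 1.191]
wrist_force: [0.7, -0.9, 0.9]
width: 0.0941
```

>>> send_rows:
  rows: [0,0,40,0,0,0,1,0,0,40,0,0,0,1,0,0,30,0,0,0,1,-10,30,10,0,0,0,1,-10,35,0,0,0,0,1,-10,35,0,0,0,0,1,-10,35,0,0,0,0,1,-5,35,0,0,0,0,1]

```text
time: 25.8
tool_pos: [0.6096, -0.0782, 0.2579]
ee_rot: [3.139, -0.001, 1.191]
wrist_force: [1.0, 0.5, 0.6]
width: 0.0941
```

>>> send_rows:
  rows: [0,35,0,0,0,0,1,0,35,0,0,0,0,1,5,35,0,0,0,0,1,5,35,0,0,0,0,1,5,35,0,0,0,0,1,5,35,0,0,0,0,1,5,20,0,0,0,0,1,0,0,0,0,0,0,1]

```text
time: 26.8
tool_pos: [0.6351, 0.1517, 0.2562]
ee_rot: [3.141, -0.0, 1.193]
wrist_force: [0.4, -0.0, 0.0]
width: 0.094
```

Run:
```python
from h import *
o=get_obs(); w=snapshot("wrist"); save("w6",w["color"]);print(o["tool_pos"],o["wrist_force"],o["width"],o["time"])
s=snapshot("scene"); save("s6",s["color"]); t=snapshot("top"); save("t6",t["color"])
print("puck",circ(w,(.66,.205),.09,.031,o,w=.007),"handle",circ(w,(.658,.203),.122,.014,o,w=.006),"port",circ(w,(.665,.207),.072,.044,o,w=.007))
print("beaker",circ(t,(.655,-.25),.126,.0275,w=.007),"pan",circ(t,(.656,-.249),.06,.06))
```

```text
[0.6351113  0.15169882 0.25615211] [ 0.41725211 -0.01326117  0.00322445] 0.09402103100791727 26.8
puck (array([0.6586, 0.2069]), 0.84, 0.66) handle (array([0.6569, 0.2061]), 0.55, 0.72) port (array([0.6646, 0.2071]), 0.74, 0.95)
beaker (array([ 0.6584, -0.2427]), 0.79, 0.51) pan (array([ 0.6594, -0.2516]), 1.23, 0.42)
```

View pics/w6.png

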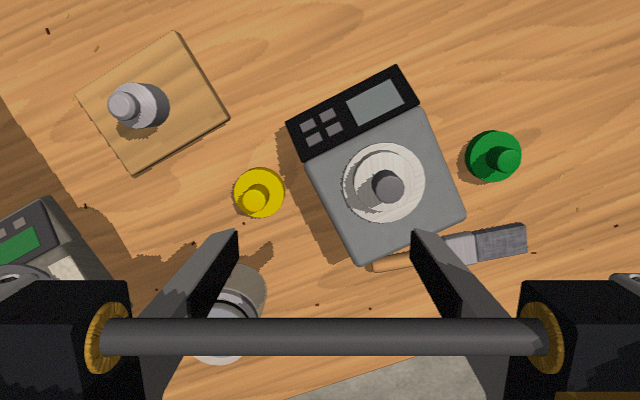

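View pics/t6.png

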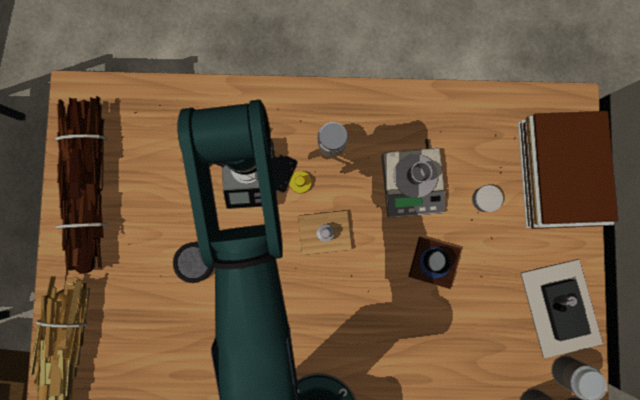

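The beaker is on the pan and the base is empty. Standard handle at (0.657,0.206), port centre (0.665,0.207). Moving in to grip the handle.

>>> send_rows:
  rows: [7,18,0,0,0,0,1,8,18,-20,0,0,0,1,7,18,-30,0,0,0,1,0,0,-35,0,0,0,1,0,0,-35,0,0,0,1,0,0,-25,0,0,0,1,0,0,-13,0,0,0,1,0,0,0,0,0,0,1]

```text
time: 27.95
tool_pos: [0.6561, 0.2052, 0.0953]
ee_rot: [-3.139, 0.002, 1.191]
wrist_force: [-0.1, -0.1, 0.2]
width: 0.0945
```

>>> send_rows:
  rows: [0,0,0,0,0,0,0.5,0,0,0,0,0,0,0,0,0,0,0,0,0,0,0,0,0,0,0,0,0,0,0,0,0,0,0,0,0,0,0,0,0,0,0,0,0,0,0,0,0,0,0,0,0,0,0,0,0]

```text
time: 28.95
tool_pos: [0.657, 0.2052, 0.0975]
ee_rot: [3.142, -0.001, 1.191]
wrist_force: [0.6, 1.6, -0.2]
width: 0.0271
```

Gripped (27 mm). Lifting and carrying it to the base.

>>> send_rows:
  rows: [0,0,15,0,0,0,0,0,0,30,0,0,0,0,0,0,35,0,0,0,0,0,0,20,0,0,0,0,-20,10,0,0,0,0,0,-30,18,0,0,0,0,0,-30,18,0,0,0,0,0,-30,18,0,0,0,0,0]

```text
time: 29.95
tool_pos: [0.5458, 0.269, 0.198]
ee_rot: [3.142, 0.0, 1.191]
wrist_force: [0.9, 0.6, -2.6]
width: 0.0273
```

>>> send_rows:
  rows: [-30,18,0,0,0,0,0,-30,18,0,0,0,0,0,-20,10,0,0,0,0,0,0,0,0,0,0,0,0,0,0,0,0,0,0,0,0,0,0,0,0,0,0,0,0,0,0,0,0,0,0,0,0,0,0,0,0]

```text
time: 30.95
tool_pos: [0.4673, 0.3145, 0.1973]
ee_rot: [-3.141, 0.0, 1.19]
wrist_force: [0.6, 0.7, -2.4]
width: 0.0273
```

Run:
```python
from h import *
o=get_obs(); w=snapshot("wrist"); save("w7",w["color"]);print(o["tool_pos"],o["wrist_force"],o["width"],o["time"])
print("base",circ(w,(.405,.355),.023,.056,o),"recess",circ(w,(.405,.355),.023,.044,o,w=.006))
```

```text
[0.46728397 0.31450908 0.19732403] [ 0.63668624  0.67955484 -2.35841648] 0.027321031801146305 30.95
base (array([0.4041, 0.3553]), 0.73, 0.97) recess (array([0.4041, 0.3553]), 1.58, 1.0)
```

View pics/w7.png

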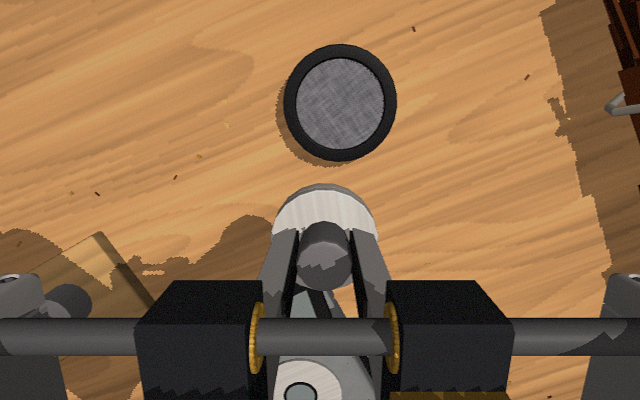

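The standard is held level; the empty base is at pixel (340,102), i.e. (0.404,0.355). Moving over it and down.

>>> send_rows:
  rows: [-21,14,0,0,0,0,0,-21,14,0,0,0,0,0,-21,13,-20,0,0,0,0,0,0,-35,0,0,0,0,0,0,-35,0,0,0,0,0,0,-30,0,0,0,0,0,0,-18,0,0,0,0,0,0,-9,0,0,0,0]

```text
time: 32.0
tool_pos: [0.4038, 0.3557, 0.0497]
ee_rot: [-3.141, 0.001, 1.191]
wrist_force: [0.2, -0.2, -2.4]
width: 0.0274
```

>>> send_rows:
  rows: [0,0,-2,0,0,0,0,0,0,0,0,0,0,0,0,0,-1,0,0,0,0,0,0,0,0,0,0,0,0,0,-1,0,0,0,0,0,0,0,0,0,0,0,0,0,0,0,0,0,0,0,0,0,0,0,0,0]

```text
time: 33.0
tool_pos: [0.4039, 0.3558, 0.0465]
ee_rot: [3.142, -0.0, 1.191]
wrist_force: [0.3, 0.1, -2.2]
width: 0.0274
```

>>> send_rows:
  rows: [0,0,-1,0,0,0,0,0,0,0,0,0,0,0,0,0,-1,0,0,0,0,0,0,0,0,0,0,0,0,0,0,0,0,0,0,0,0,0,0,0,0,0,0,0,0,0,0,0,0,0,0,0,0,0,0,0]

```text
time: 34.0
tool_pos: [0.4039, 0.3558, 0.0454]
ee_rot: [3.141, -0.0, 1.191]
wrist_force: [-2.3, -2.0, 5.9]
width: 0.0273
```

Seated. Releasing, rising, then going to the cup on the block.

>>> send_rows:
  rows: [0,0,1,0,0,0,0,0,0,0,0,0,0,0.4,0,0,0,0,0,0,0.6,0,0,0,0,0,0,1,0,0,0,0,0,0,1,0,0,0,0,0,0,1,0,0,20,0,0,0,1,0,0,30,0,0,0,1]

```text
time: 35.0
tool_pos: [0.4031, 0.3552, 0.0948]
ee_rot: [-3.14, 0.002, 1.191]
wrist_force: [0.6, -0.1, -0.4]
width: 0.0926
```

>>> send_rows:
  rows: [0,0,40,0,0,0,1,0,0,50,0,0,0,1,0,-20,30,0,0,0,1,3,-36,20,0,0,0,1,3,-36,0,0,0,0,1,3,-36,0,0,0,0,1,3,-36,0,0,0,0,1,3,-36,0,0,0,0,1]

```text
time: 36.0
tool_pos: [0.4189, 0.1547, 0.2356]
ee_rot: [3.141, -0.0, 1.191]
wrist_force: [0.1, -0.8, 0.2]
width: 0.0941
```

>>> send_rows:
  rows: [3,-36,0,0,0,0,1,3,-36,0,0,0,0,1,3,-36,0,0,0,0,1,3,-36,0,0,0,0,1,3,-36,0,0,0,0,1,3,-36,0,0,0,0,1,3,-36,0,0,0,0,1,3,-36,0,0,0,0,1]

```text
time: 37.0
tool_pos: [0.4429, -0.1334, 0.2356]
ee_rot: [3.141, -0.0, 1.191]
wrist_force: [1.6, -0.7, -0.7]
width: 0.0938
```

>>> send_rows:
  rows: [0,-36,0,0,0,0,1,0,-36,0,0,0,0,1,0,-36,0,0,0,0,1,0,-20,0,0,0,0,1,0,0,0,0,0,0,1,0,0,0,0,0,0,1,0,0,0,0,0,0,1,0,0,0,0,0,0,1]

```text
time: 38.0
tool_pos: [0.4431, -0.2594, 0.2358]
ee_rot: [3.141, -0.0, 1.192]
wrist_force: [0.6, -0.3, -0.4]
width: 0.094
```

Run:
```python
from h import *
o=get_obs(); w=snapshot("wrist"); save("w8",w["color"]);print(o["tool_pos"],o["wrist_force"],o["width"],o["time"])
s=snapshot("scene"); save("s8",s["color"]); t=snapshot("top"); save("t8",t["color"])
print("cup",circ(w,(.422,-.316),.07,.032,o,w=.006),"rec",circ(w,(.42,-.317),.023,.044,o,w=.006))
```

```text
[ 0.44309809 -0.25937654  0.23578901] [ 0.55628965 -0.3123992  -0.37511133] 0.0940301453643045 38.0
cup (array([ 0.4282, -0.3225]), 0.98, 0.55) rec (array([ 0.4192, -0.315 ]), 0.84, 0.71)
```

View pics/w8.png

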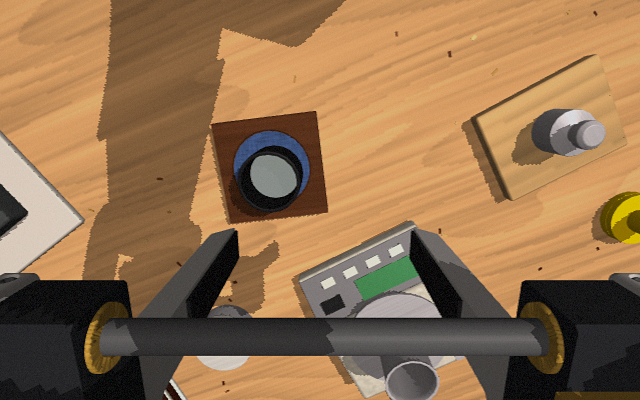

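View pics/t8.png

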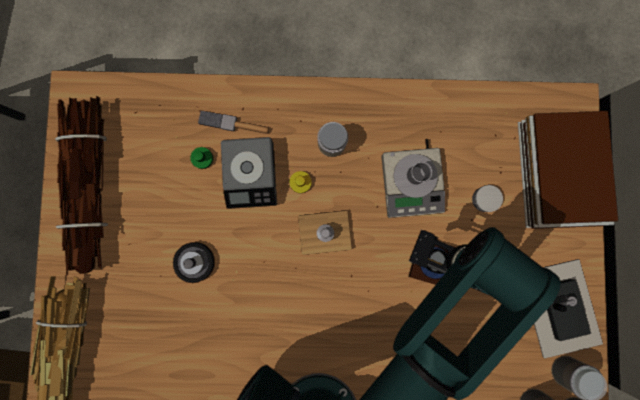

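The standard sits in the base (top (190,262)) and the port is bare. The cup fit is uncertain because black sits on a dark block, so I'm looking closer.

Run:
```python
from h import *
o=get_obs(); w=snapshot("wrist"); c=w["color"].copy()
g=c.astype(int)
# glass floor (grey) and black ring masks
sub=c[100:235,200:340]
big=cv2.resize(sub,None,fx=5,fy=5,interpolation=cv2.INTER_CUBIC)
def draw(cx,cy,z,r,col):
    a=np.linspace(0,2*np.pi,80); p=proj(w,np.c_[cx+r*np.cos(a),cy+r*np.sin(a),0*a+z],o)
    cv2.polylines(big,[((p-[200,100]+.5)*5-.5).astype(np.int32)],True,col,1)
draw(.4205,-.3160,.07,.032,(255,0,0)); draw(.4192,-.315,.023,.044,(0,255,0)); draw(.4205,-.316,.02,.032,(255,255,0))
save("w8c",big)
gray=g.mean(2); m=((gray>85)&(abs(g[:,:,0]-g[:,:,2])<25)).astype(np.uint8); m[:100]=0;m[235:]=0;m[:,:200]=0;m[:,340:]=0
n,l,st,ce=cv2.connectedComponentsWithStats(m); k=1+np.argmax(st[1:,4]); print(st[k],ce[k],onz(w,ce[k],.023,o))
m=((gray<45)&(abs(g[:,:,0]-g[:,:,2])<12)).astype(np.uint8); m[:100]=0;m[235:]=0;m[:,:200]=0;m[:,340:]=0
n,l,st,ce=cv2.connectedComponentsWithStats(m); k=1+np.argmax(st[1:,4]); print(st[k],ce[k])
```

```text
[ 251  155   46   43 1536] [272.82682292 175.98632812] [ 0.42556642 -0.31582668  0.023     ]
[ 236  146   67   66 1717] [268.56901573 181.52708212]
```

View pics/w8c.png

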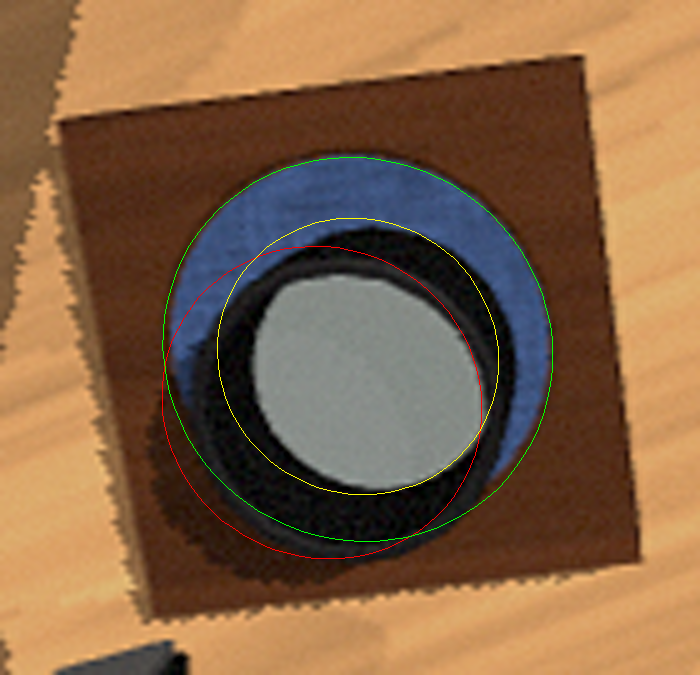

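Run:
```python
from h import *
o=get_obs(); w=snapshot("wrist"); c=w["color"]
cv=np.clip(c.astype(float)*2,0,255).astype(np.uint8)
big=cv2.resize(cv[100:235,200:340],None,fx=5,fy=5,interpolation=cv2.INTER_CUBIC)
def draw(cx,cy,z,r,col):
    a=np.linspace(0,2*np.pi,80); p=proj(w,np.c_[cx+r*np.cos(a),cy+r*np.sin(a),0*a+z],o)
    cv2.polylines(big,[((p-[200,100]+.5)*5-.5).astype(np.int32)],True,col,1)
for r in (.032,.028): draw(.4235,-.3125,.07,r,(255,0,0))
draw(.4235,-.3125,.02,.032,(255,255,0))
save("w8d",big)
```

```text
(no output)
```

View pics/w8d.png

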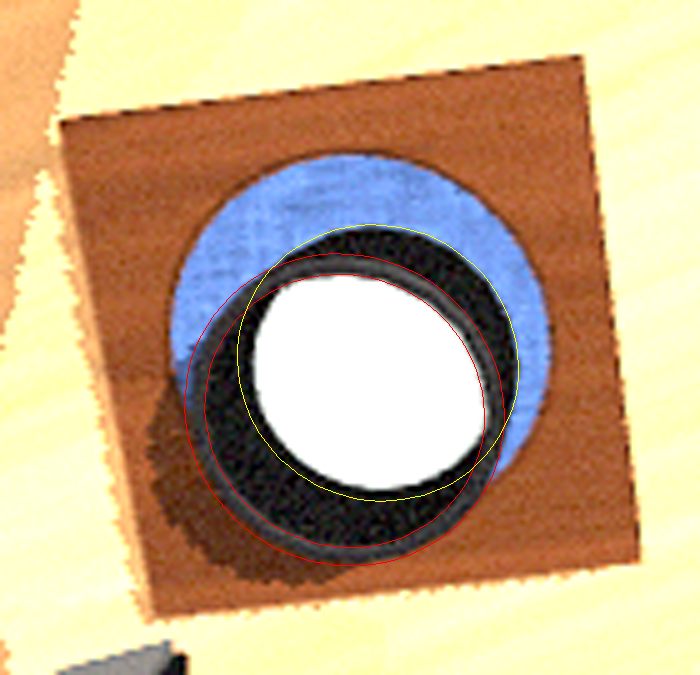

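With the contrast raised, the drawn cup lip and foot at (0.4235,-0.3125) match the picture, so that's the cup's position; recess centre (0.419,-0.315). Gripping.

>>> send_rows:
  rows: [-7,-18,-10,0,0,0,1,-7,-18,-30,0,0,0,1,-5,-17,-40,0,0,0,1,0,0,-40,0,0,0,1,0,0,-40,0,0,0,1,0,0,-28,0,0,0,1,0,0,-15,0,0,0,1,0,0,0,0,0,0,1]

```text
time: 39.25
tool_pos: [0.4229, -0.3131, 0.0312]
ee_rot: [-3.139, -0.001, 1.19]
wrist_force: [-0.0, -0.4, -0.1]
width: 0.0938
```

>>> send_rows:
  rows: [0,0,0,0,0,0,0.5,0,0,0,0,0,0,0,0,0,0,0,0,0,0,0,0,0,0,0,0,0,0,0,0,0,0,0,0,0,0,0,0,0,0,0,0,0,0,0,0,0,0,0,0,0,0,0,0,0]

```text
time: 40.25
tool_pos: [0.4245, -0.3134, 0.0335]
ee_rot: [3.14, 0.0, 1.191]
wrist_force: [-0.9, 1.9, 5.7]
width: 0.0646
```

Gripped (64.6 mm). Lifting and carrying it towards the port.

>>> send_rows:
  rows: [0,0,15,0,0,0,0,0,0,30,0,0,0,0,0,0,40,0,0,0,0,0,0,40,0,0,0,0,0,0,40,0,0,0,0,0,15,35,0,0,0,0,16,34,0,0,0,0,0,16,34,0,0,0,0,0]

```text
time: 41.25
tool_pos: [0.456, -0.2298, 0.2333]
ee_rot: [3.141, 0.001, 1.19]
wrist_force: [-0.4, 0.4, -1.0]
width: 0.0644
```

>>> send_rows:
  rows: [16,34,0,0,0,0,0,16,34,0,0,0,0,0,16,34,0,0,0,0,0,16,34,0,0,0,0,0,16,34,0,0,0,0,0,16,34,0,0,0,0,0,16,34,0,0,0,0,0,16,34,0,0,0,0,0]

```text
time: 42.25
tool_pos: [0.584, 0.0427, 0.2323]
ee_rot: [-3.141, 0.001, 1.191]
wrist_force: [0.5, 0.2, -1.1]
width: 0.0644
```

>>> send_rows:
  rows: [16,34,0,0,0,0,0,16,34,0,0,0,0,0,10,20,0,0,0,0,0,0,0,0,0,0,0,0,0,0,0,0,0,0,0,0,0,0,0,0,0,0,0,0,0,0,0,0,0,0,0,0,0,0,0,0]

```text
time: 43.25
tool_pos: [0.6258, 0.1293, 0.2328]
ee_rot: [3.141, -0.0, 1.19]
wrist_force: [-1.2, 0.6, -1.5]
width: 0.0648
```

Run:
```python
from h import *
o=get_obs(); w=snapshot("wrist"); save("w9",w["color"]);print(o["tool_pos"],o["wrist_force"],o["width"],o["time"])
import pickle
t=pickle.load(open("t0.pkl","rb")); t["color"]=cv2.imread("pics/t8.png")[:,:,::-1].copy()
print("wr port",circ(w,(.665,.207),.072,.044,o,w=.007),"win",circ(w,(.665,.207),.072,.015,o,w=.005))
print("top port",circ(t,(.665,.207),.072,.044,w=.007),"win",circ(t,(.665,.207),.072,.015,w=.005))
```

```text
[0.62582369 0.12929912 0.23275126] [-1.15869535  0.61950872 -1.51358782] 0.06481318673807981 43.25
wr port (array([0.6646, 0.2073]), 0.72, 0.96) win (array([0.6648, 0.2074]), 2.77, 1.0)
top port (array([0.6678, 0.2091]), 0.93, 0.93) win (array([0.6674, 0.2085]), 3.35, 1.0)
```

View pics/w9.png

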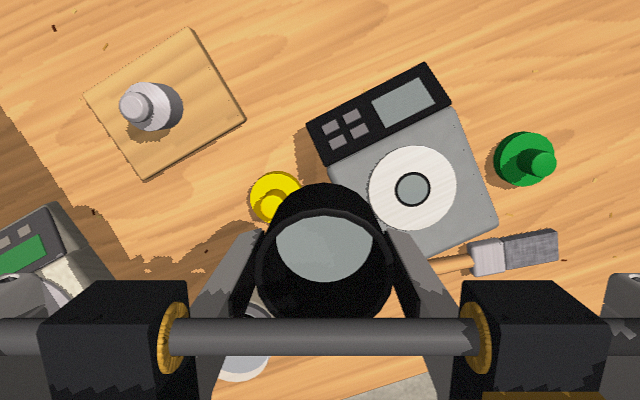

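The cup is upright in the grip and the port is bare, with the window at (413,188). Port centre is (0.6647,0.2073) by wrist and (0.6676,0.2088) by top; I'll use about (0.6655,0.2077).

>>> send_rows:
  rows: [13,26,0,0,0,0,0,13,26,0,0,0,0,0,14,26,-10,0,0,0,0,0,0,-25,0,0,0,0,0,0,-30,0,0,0,0,0,0,-30,0,0,0,0,0,0,-25,0,0,0,0,0,0,-15,0,0,0,0]

```text
time: 44.3
tool_pos: [0.6652, 0.2076, 0.0955]
ee_rot: [-3.14, 0.001, 1.191]
wrist_force: [-0.1, 0.1, -2.0]
width: 0.0647
```

>>> send_rows:
  rows: [0,0,-7,0,0,0,0,0,0,0,0,0,0,0,0,0,0,0,0,0,0,0,0,0,0,0,0,0,0,0,0,0,0,0,0,0,0,0,0,0,0,0,0,0,0,0,0,0,0,0,0,0,0,0,0,0]

```text
time: 45.3
tool_pos: [0.6659, 0.2078, 0.0904]
ee_rot: [-3.141, -0.0, 1.191]
wrist_force: [-0.4, -0.1, -0.4]
width: 0.0649
```

>>> send_rows:
  rows: [0,0,-2,0,0,0,0,0,0,0,0,0,0,0,0,0,-2,0,0,0,0,0,0,0,0,0,0,0,0,0,0,0,0,0,0,0,0,0,0,0,0,0,0,0,0,0,0,0,0,0,0,0,0,0,0,0]

```text
time: 46.3
tool_pos: [0.6659, 0.2078, 0.0866]
ee_rot: [3.142, -0.0, 1.191]
wrist_force: [0.2, 0.3, -0.5]
width: 0.065
```

>>> send_rows:
  rows: [0,0,-1,0,0,0,0,0,0,0,0,0,0,0,0,0,-1,0,0,0,0,0,0,0,0,0,0,0,0,0,0,0,0,0,0,0,0,0,0,0,0,0,0,0,0,0,0,0,0,0,0,0,0,0,0,0]

```text
time: 47.3
tool_pos: [0.666, 0.2078, 0.0855]
ee_rot: [3.141, -0.0, 1.191]
wrist_force: [-2.6, -0.2, 6.1]
width: 0.0646
```

Seated. Releasing, rising, then back to the weight.

>>> send_rows:
  rows: [0,0,1,0,0,0,0,0,0,0,0,0,0,0.75,0,0,0,0,0,0,0.85,0,0,0,0,0,0,1,0,0,0,0,0,0,1,0,0,0,0,0,0,1,0,0,20,0,0,0,1,0,0,30,0,0,0,1]

```text
time: 48.3
tool_pos: [0.6654, 0.2077, 0.136]
ee_rot: [-3.14, 0.001, 1.191]
wrist_force: [-0.6, -0.2, 0.3]
width: 0.0939
```

>>> send_rows:
  rows: [0,0,40,0,0,0,1,0,0,45,0,0,0,1,-15,-15,25,0,0,0,1,-25,-30,0,0,0,0,1,-25,-30,0,0,0,0,1,-25,-30,0,0,0,0,1,-25,-30,0,0,0,0,1,-25,-30,0,0,0,0,1]

```text
time: 49.3
tool_pos: [0.5253, 0.0419, 0.2476]
ee_rot: [3.139, -0.001, 1.191]
wrist_force: [0.5, 0.8, 0.4]
width: 0.094
```

>>> send_rows:
  rows: [-20,-15,0,0,0,0,1,0,0,-15,0,0,0,1,0,0,0,0,0,0,1,0,0,0,0,0,0,1,0,0,0,0,0,0,1,0,0,0,0,0,0,1,0,0,0,0,0,0,1,0,0,0,0,0,0,1]

```text
time: 50.3
tool_pos: [0.506, 0.0278, 0.2305]
ee_rot: [3.142, -0.0, 1.191]
wrist_force: [0.5, -0.4, 0.1]
width: 0.0938
```

Run:
```python
from h import *
o=get_obs(); w=snapshot("wrist"); save("w10",w["color"]);print(o["tool_pos"],o["wrist_force"],o["width"],o["time"])
s=snapshot("scene"); save("s10",s["color"]); t=snapshot("top"); save("t10",t["color"])
print("wr knob",circ(w,(.494,-.007),.078,.014,o,w=.006),"body",circ(w,(.494,-.007),.054,.024,o,w=.006))
```

```text
[0.50596975 0.02784329 0.23053956] [ 0.51766198 -0.43276771  0.12443554] 0.09383005349522476 50.3
wr knob (array([ 0.4917, -0.0058]), 0.91, 0.82) body (array([ 0.4935, -0.0081]), 0.79, 0.7)
```

View pics/w10.png

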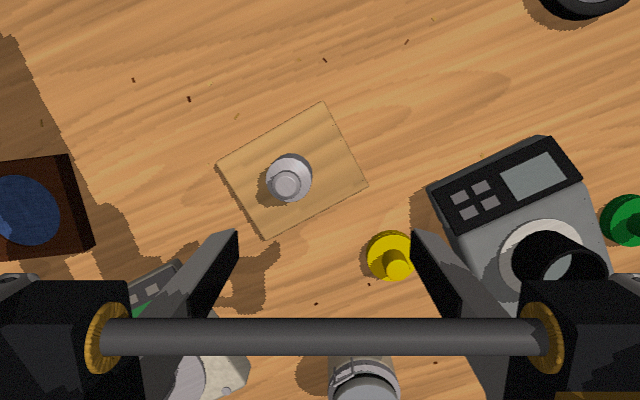

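View pics/t10.png

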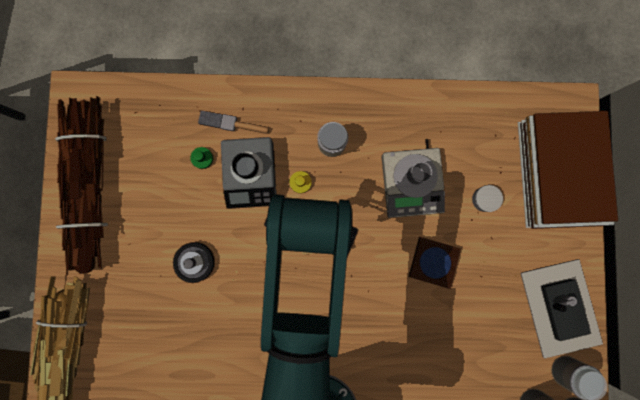

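The cup sits on the port (top (246,166)), the block is empty, and the weight is at (0.493,-0.007). Gripping the weight.

>>> send_rows:
  rows: [-6,-17,-20,0,0,0,1,-7,-18,-30,0,0,0,1,0,0,-40,0,0,0,1,0,0,-40,0,0,0,1,0,0,-35,0,0,0,1,0,0,-22,0,0,0,1,0,0,-14,0,0,0,1,0,0,0,0,0,0,1]

```text
time: 51.45
tool_pos: [0.4923, -0.0071, 0.0287]
ee_rot: [-3.14, 0.0, 1.191]
wrist_force: [0.0, -0.7, 0.9]
width: 0.0942
```

>>> send_rows:
  rows: [0,0,0,0,0,0,0.5,0,0,0,0,0,0,0,0,0,0,0,0,0,0,0,0,0,0,0,0,0,0,0,0,0,0,0,0,0,0,0,0,0,0,0,0,0,0,0,0,0,0,0,0,0,0,0,0,0]

```text
time: 52.45
tool_pos: [0.493, -0.007, 0.0296]
ee_rot: [3.141, -0.0, 1.191]
wrist_force: [-0.6, 0.1, 0.9]
width: 0.0472
```

>>> send_rows:
  rows: [0,0,15,0,0,0,0,0,0,30,0,0,0,0,0,0,40,0,0,0,0,0,0,40,0,0,0,0,-4,-20,15,0,0,0,0,-8,-34,0,0,0,0,0,-8,-34,0,0,0,0,0,-8,-34,0,0,0,0,0]

```text
time: 53.45
tool_pos: [0.4638, -0.13, 0.1691]
ee_rot: [-3.14, 0.0, 1.191]
wrist_force: [0.3, 0.2, -5.5]
width: 0.0476
```

>>> send_rows:
  rows: [-8,-34,0,0,0,0,0,-8,-34,0,0,0,0,0,-8,-34,0,0,0,0,0,0,-14,0,0,0,0,0,0,0,0,0,0,0,0,0,0,0,0,0,0,0,0,0,0,0,0,0,0,0,0,0,0,0,0,0]

```text
time: 54.45
tool_pos: [0.4411, -0.2444, 0.1696]
ee_rot: [3.142, -0.0, 1.192]
wrist_force: [0.3, 0.2, -5.2]
width: 0.0474
```

Run:
```python
from h import *
o=get_obs(); w=snapshot("wrist"); save("w11",w["color"]);print(o["tool_pos"],o["wrist_force"],o["width"],o["time"])
print("rec",circ(w,(.419,-.315),.023,.044,o,w=.006))
```

```text
[ 0.44113352 -0.24442861  0.16960305] [ 0.2872187   0.18571573 -5.19685238] 0.047449017313538115 54.45
rec (array([ 0.4184, -0.3138]), 1.46, 0.88)
```

View pics/w11.png

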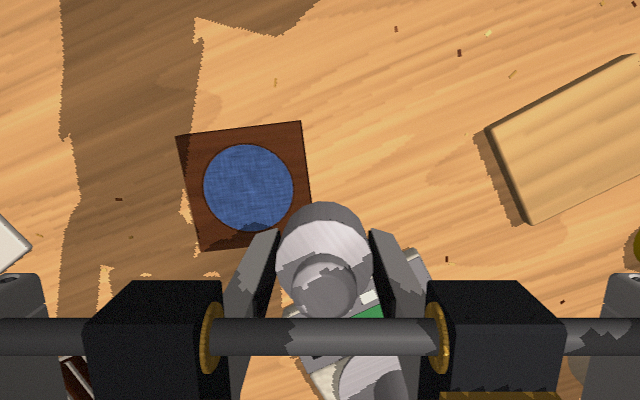

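The weight is held and the empty recess is at (248,188), i.e. (0.419,-0.3145). Moving over it and down.

>>> send_rows:
  rows: [-7,-23,0,0,0,0,0,-7,-23,0,0,0,0,0,-8,-24,-10,0,0,0,0,0,0,-30,0,0,0,0,0,0,-35,0,0,0,0,0,0,-30,0,0,0,0,0,0,-20,0,0,0,0,0,0,-10,0,0,0,0]

```text
time: 55.5
tool_pos: [0.4184, -0.3144, 0.0331]
ee_rot: [-3.139, -0.001, 1.191]
wrist_force: [-0.3, 0.2, -5.7]
width: 0.0476
```

>>> send_rows:
  rows: [0,0,-2,0,0,0,0,0,0,0,0,0,0,0,0,0,-1,0,0,0,0,0,0,0,0,0,0,0,0,0,0,0,0,0,0,0,0,0,0,0,0,0,0,0,0,0,0,0,0,0,0,0,0,0,0,0]

```text
time: 56.5
tool_pos: [0.4189, -0.3152, 0.0315]
ee_rot: [-3.142, -0.0, 1.191]
wrist_force: [-1.0, 1.0, -5.8]
width: 0.0476
```

>>> send_rows:
  rows: [0,0,-1,0,0,0,0,0,0,0,0,0,0,0,0,0,-1,0,0,0,0,0,0,0,0,0,0,0,0,0,0,0,0,0,0,0,0,0,0,0,0,0,0,0,0,0,0,0,0,0,0,0,0,0,0,0]

```text
time: 57.5
tool_pos: [0.419, -0.3153, 0.0297]
ee_rot: [3.141, 0.0, 1.191]
wrist_force: [-0.8, -0.1, -2.2]
width: 0.0476
```

Touching. Releasing and going up, then moving where I can check all four items.

>>> send_rows:
  rows: [0,0,0,0,0,0,0,0,0,0,0,0,0,0.6,0,0,0,0,0,0,0.75,0,0,0,0,0,0,1,0,0,0,0,0,0,1,0,0,0,0,0,0,1,0,0,25,0,0,0,1,0,0,35,0,0,0,1]

```text
time: 58.5
tool_pos: [0.4181, -0.3144, 0.0888]
ee_rot: [-3.139, -0.001, 1.191]
wrist_force: [0.3, -1.8, 0.5]
width: 0.094
```

>>> send_rows:
  rows: [0,0,50,0,0,0,1,0,0,50,0,0,0,1,0,0,50,0,0,0,1,15,10,30,0,0,0,1,25,10,0,0,0,0,1,30,10,0,0,0,0,1,30,10,0,0,0,0,1,30,10,0,0,0,0,1]

```text
time: 59.5
tool_pos: [0.5498, -0.2648, 0.2694]
ee_rot: [-3.142, 0.0, 1.191]
wrist_force: [-0.7, 0.0, 0.7]
width: 0.0936
```

>>> send_rows:
  rows: [25,10,0,0,0,0,1,25,10,0,0,0,0,1,0,0,0,0,0,0,1,0,0,0,0,0,0,1,0,0,0,0,0,0,1,0,0,0,0,0,0,1,0,0,0,0,0,0,1,0,0,0,0,0,0,1]

```text
time: 60.5
tool_pos: [0.5987, -0.2453, 0.2696]
ee_rot: [3.141, -0.0, 1.191]
wrist_force: [-0.7, 0.1, -0.2]
width: 0.0943
```

Run:
```python
from h import *
o=get_obs(); w=snapshot("wrist"); print(o["tool_pos"],o["time"])
s=snapshot("scene"); save("s12",s["color"])
pan=circ(w,(.655,-.2495),.06,.06,o,w=.008); bk=circ(w,(.655,-.2495),.126,.0275,o,w=.006); print("pan",pan,"beaker lip",bk, "foot",circ(w,(.655,-.2495),.06,.0255,o,w=.006))
print("rec",circ(w,(.419,-.315),.023,.044,o,w=.006),"weight",circ(w,(.419,-.315),.078,.014,o,w=.006),circ(w,(.419,-.315),.054,.024,o,w=.006))
c=w["color"].copy()
for q,z,r,col in [((.655,-.2495),.06,.06,(0,255,0)),((.655,-.2495),.126,.0275,(255,0,0)),((.655,-.2495),.06,.0255,(255,255,0))]:
    a=np.linspace(0,2*np.pi,80); p=proj(w,np.c_[q[0]+r*np.cos(a),q[1]+r*np.sin(a),0*a+z],o); cv2.polylines(c,[p.astype(np.int32)],True,col,1)
save("w12",c)
```

```text
[ 0.5987211  -0.24531853  0.26962647] 60.5
pan (array([ 0.6543, -0.2503]), 0.66, 0.63) beaker lip (array([ 0.6548, -0.254 ]), 0.98, 0.53) foot (array([ 0.6544, -0.2502]), 1.21, 0.91)
rec (array([ 0.4176, -0.3146]), 1.0, 0.66) weight (array([ 0.4179, -0.3127]), 1.44, 0.68) (array([ 0.4193, -0.316 ]), 0.58, 0.94)
```

View pics/w12.png

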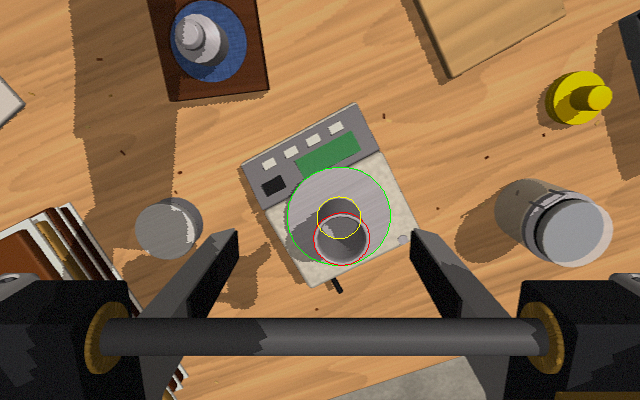

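View pics/s12.png

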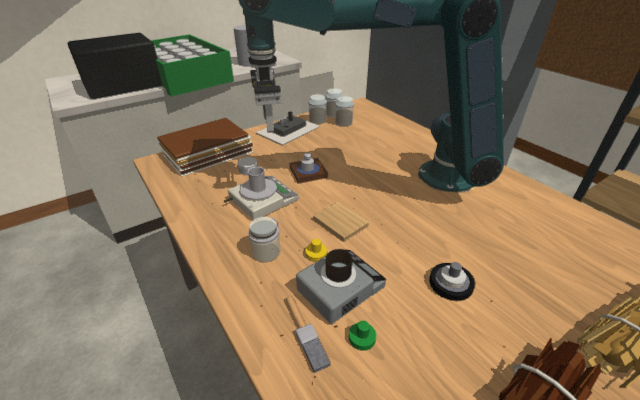

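Beaker lip, foot and pan overlays agree within about 1 to 2 mm. The weight stands inside the block's recess, and the standard sits in the base. One close look at the cup and standard.

>>> send_rows:
  rows: [0,20,0,0,0,0,1,-4,35,0,0,0,0,1,-5,35,0,0,0,0,1,-5,35,0,0,0,0,1,-5,35,0,0,0,0,1,-5,35,0,0,0,0,1,-5,35,0,0,0,0,1,-5,35,0,0,0,0,1]

```text
time: 61.6
tool_pos: [0.5641, 0.0223, 0.2697]
ee_rot: [3.142, -0.001, 1.192]
wrist_force: [0.4, -0.2, 1.0]
width: 0.0941
```

>>> send_rows:
  rows: [0,35,0,0,0,0,1,0,35,0,0,0,0,1,0,35,0,0,0,0,1,0,35,0,0,0,0,1,0,20,0,0,0,0,1,0,0,0,0,0,0,1,0,0,0,0,0,0,1,0,0,0,0,0,0,1]

```text
time: 62.6
tool_pos: [0.5651, 0.1787, 0.2696]
ee_rot: [3.141, 0.0, 1.189]
wrist_force: [-0.1, 0.0, -0.8]
width: 0.0939
```

Run:
```python
from h import *
o=get_obs(); w=snapshot("wrist"); print(o["tool_pos"],o["time"])
print("port",circ(w,(.6655,.2078),.072,.044,o,w=.006),"lip in",circ(w,(.6655,.2078),.122,.028,o,w=.003),"lip",circ(w,(.6655,.2078),.122,.032,o,w=.004),"foot",circ(w,(.6655,.2078),.072,.032,o,w=.005))
print("base",circ(w,(.404,.355),.023,.056,o,w=.006),"puck",circ(w,(.404,.355),.038,.031,o,w=.006))
c=w["color"].copy()
for q,z,r,col in [((.6648,.2073),.072,.044,(0,255,0)),((.6655,.2078),.122,.032,(255,0,0)),((.6655,.2078),.072,.032,(255,255,0))]:
    a=np.linspace(0,2*np.pi,80); p=proj(w,np.c_[q[0]+r*np.cos(a),q[1]+r*np.sin(a),0*a+z],o); cv2.polylines(c,[p.astype(np.int32)],True,col,1)
save("w13",c)
t=snapshot("top"); save("t13",t["color"])
```

```text
[0.56506101 0.1786962  0.26960175] 62.6
port (array([0.6651, 0.2076]), 0.66, 0.73) lip in (array([0.6657, 0.2046]), 0.97, 0.68) lip (array([0.6645, 0.2086]), 1.91, 0.98) foot (array([0.664 , 0.2078]), 1.24, 0.78)
base (array([0.4998, 0.3237]), 3.37, 0.89) puck (array([0.4626, 0.3265]), 1.09, 0.44)
```

View pics/w13.png

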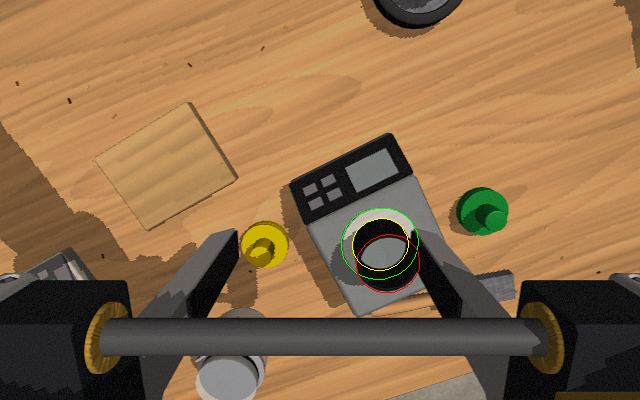

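View pics/t13.png

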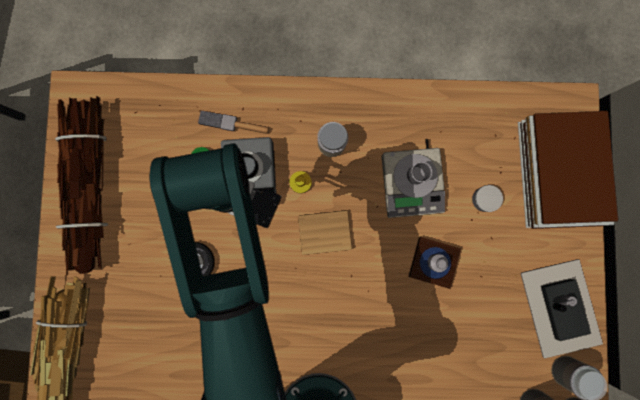

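The cup's lip and foot (pixel about (385,250)) are concentric with the port within about 2 mm. The board is empty and the jar is still at (332,138). The base is out of this wrist view, so I ignore those two numbers; earlier pictures showed the standard seated. Handing in.

Run:
```python
from bench import *
print(close_job())
```

```text
the job is handed in; nothing more can be done
None
```

The job is done and handed in at about 63 s of the 144 s allowed. All four things are back in their places, and none of them touched the bare bench.

**Order of moves:**
1. The check weight went to the plywood board.
2. The beaker went from the round base to the balance pan.
3. The white standard went into the round black base.
4. The cup went from the wooden block to the meter port.
5. The weight went from the board into the block's recess.

**Last checks:**
- **Beaker:** it is upright. Its foot matches the pan centre, and the lip fit is within about 4 mm of it; I trust the foot and the drawn outlines more, which put it within 1–2 mm.
- **Cup:** it is upright over the window, within about 2 mm of the port centre. The inner-lip fit gave about 3 mm.
- **Weight:** it is inside the recess, about 2 mm from its centre.
- **Standard:** it sat level in the base in the scene view and earlier top views.
- **Surroundings:** the board is empty and the jar is where it was. The gripper was clear of everything.

**Disagreements:** the top and wrist cameras differed by about 3–4 mm throughout, so I relied mostly on the wrist camera. The final close fit of the standard failed because the base was outside that picture, so it was confirmed only by eye.

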